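# Clip a cross-lock clamp over the new insert of a leaning gilded panel

### The arm

A 6-joint arm with a two-finger parallel gripper is mounted at the origin on the work surface. World frame = base frame: x ahead of the robot, y to its left, z up, the work surface at z = 0. Lengths are in m, angles in rad, forces in N, time in s.
With the tool pointing down it reaches from about 0.35 to 0.975 m from the base axis. Payload 4.9 kg.
Tool frame: the origin (TCP) lies midway between the tips of the shut fingers; the grasp point (between the pads) lies 19 mm behind it; z points along the fingers, y is the line along which they close (so a half turn about z gives the same grasp; the last joint's range is limited). The gripper opens to 85 mm and grips with 20 to 120 N. Pads are 22 mm wide; open, the fingers measure 114 mm over their backs; the gripper's body (76 mm by 85 mm) begins 54 mm behind the grasp point. The pads swing forward as they close: fully open they stand 13 mm farther back than shut.
Start: joints at [1.204, 0.053, 1.613, -0, 1.476, -0.119], TCP at [0.153, 0.606, 0.231] pointing down, gripper open.
Joint ranges: [-3.01, 3.01], [-1.01, 2.22], [0.06, 2.58], [-1.02, 4.17], [0.09, 2.62], [-3.14, 3.14]. Speed limits (rad/s): [2.57, 2.57, 3.14, 3.14, 3.14, 3.14].

### API

Orientations are given as a rotation vector (axis times angle).
In Python, from station import ctrl gives the robot as it stands. The module is installed in compiled form; this text tells all that it offers.
- The arm moves only by the shell command python3 -m handwheel 'ROWS' [OPENING] [FORCE]. ROWS is JSON, a list of rows, each a list of 2 entries, a list of its own where there are three numbers: the shift along the tool's x, y, z in cm, then the turn, a rotation vector about the tool's x, y, z in rad. In form: [[[tx, ty, tz], [ax, ay, az]], ...]. A call has 1 to 5 rows; each row is the pose to reach, as a shift and turn from the pose commanded when the call began, along the tool's axes at that moment; what a row does not reach only later rows make up. A row lasts 1/8 s, in which the tool goes at most 62.5 mm and 10.7 degrees, less where a joint would pass 70% of its speed; a pose out of reach is approached as far as the arm can. A call with a gripper value outside its range is refused whole. OPENING is the gripper's target within -1 to 1 (shut at 1, half-way at 0, fully open at -1), set as the call begins (- or left out, the last holds). The fingers move at their own pace and stop on an object; FORCE is the grip in N (left out, the last holds). Time passes only in rows, so rows that repeat a pose let the fingers close. It gives the time, the measured TCP pose, the force, the opening and the grip force at its end, in the units of the state.
- ctrl.get_obs(): the state, without advancing time (a new reading comes with each control period).
- ctrl.get_image(name): name is "side" or "top"; returns the picture (384x512x3 uint8, blue, green, red); there is no depth.
- ctrl.calibration(name): a dict with "fx", "fy", "cx", "cy" (pixels), "R" (3x3) and "t" (3): a world point X has camera coordinates R X + t. Camera axes: x right, y down, z forward; pixel columns grow to the right and rows downward; lengths in m; the calibration is good to about 2 mm. A picture is of the moment at which its call begins. calibration takes no time and is no camera call.
- ctrl.finish_job(): hands the job in; it is judged then, once.
Trained networks look in the newest picture that a camera, given by its name, has taken for a name from the list of things; names that differ only in an ending like _2 or _b are one class to them, and where a whole thing is asked for, a point or a joint stands for the part that bears it (a point fixed in the world has none). Each returns a list of dicts, best first, with "score" (0 to 1); they miss things now and then, are a little off and sometimes report something else, mostly with a low value. They report only what shows in the picture. A call takes as long as a camera call. They do not tell look-alikes from the thing itself.
- ctrl.look_for(camera, query): "position" ([column, row] in pixels, amid what is visible of it).
- ctrl.landmark_of(camera, query): "position" ([column, row] in pixels: a listed point, or the origin of a listed thing).
The state is a dict: "t": time; "q": joint angles; "dq": joint speeds; "effort": joint torques, N m; "tool_pos": TCP position; "tool_rot": TCP orientation; "contact_force": force on the tool from outside, world axes, zero at the start; "wrist_torque": the same for the moment, N m; "opening": finger opening in m; "grip_force": force on a finger pad.
Only numpy, scipy, OpenCV 4.12 (cv2) and the standard library are available. Lean on these libraries where they do the work, as an engineer would, in place of code of your own. Each camera call takes 0.05 s, during which the arm holds its last target. There are 200 camera calls.

### The job

The pale wooden insert newly glued into the top edge of the leaning gilded panel needs clamping while its glue sets. Squeeze open the large self-closing clamp, take it off the rack, bring it down in line with the panel's slope so that its open jaws straddle the middle of the insert, well down over it, and let it spring shut there and leave it gripping. Keep the gripper itself off the gilded panel, and leave the small clamp and everything else where they are.

Things in the scene. Friction and masses are not known exactly. Their poses are not given: they have to be found in the camera images.
- clamp: large cross-lock (self-closing) steel spring clamp, 150 mm long, about 110 g, starting clipped 24 mm deep on the rack's strip, handles up, at one of two places. z axis: from jaw tips up to handles. Jaws close along x and are 28 mm wide in y. Origin: at the jaw tips, mid-width, on the gripping face of the jaw on the -x side; the other jaw's gripping face is at x = +g, g being joint clamp_arm
- throat (a point): point of the large clamp 48 mm above its jaw tips, straight above its origin: the free throat between the jaws ends here, where the two arms cross. The jaws are 10 mm thick each, their gripping pads 26 mm tall from the tips
- handles (a point): point of the large clamp straight above its origin, halfway up the handles (122 mm above the jaw tips). The handles are two flat rubber-faced plates, 95 to 150 mm above the tips, 30 mm wide in the clamp's y; outer faces at x = +30 mm and x = -30 mm + g, so 60 mm - g over both, centred at x = g/2 like the jaw gap. Squeezing them together opens the jaws, parallel, by the same amount
- clamp_arm (a joint): opening g of the large clamp's jaws in m: 0 shut, 0.008 on the rack's strip, 0.012 on the insert, stop at 0.024 (handles then 36 mm over their outsides). Spring: 5 N at 0, 8 N at 0.012, 11 N at 0.024; a 20 to 30 N squeeze holds it at its stop
- small_clamp: a smaller clamp of the same make, 85 mm long, handles 40 mm over the outsides when shut, clipped on the same strip 90 to 130 mm from the large one; axes and origin as on the large one. Not to be used or disturbed
- rack: clamp rack, fixed: wooden foot 90 x 220 x 20 mm with an upright plywood strip 8 mm thick (x) and 210 mm long (y) standing on its middle, top edge 110 mm above the table. Origin on the table under the middle of the strip. The clamps sit on the strip about 55 mm to either side of the middle
- panel: carved gilded wooden panel, fixed on a wooden easel, 240 mm wide (y), 150 mm high, 10 mm thick (x), leaning 30 degrees from vertical with its upper edge towards the robot and its carved face away from it. Origin: middle of its top edge, 160 mm above the table; z axis up along the slope of the panel, x axis square to it, out of the carved face
- insert: pale bare-wood insert let into the panel's top edge, somewhere along it, fixed: 56 mm wide along the edge, 12 mm thick (1 mm proud of the panel on both faces), 46 mm deep along the slope, standing 6 mm above the panel's top edge. Origin: middle of its top edge, 165 mm above the table. Its y axis runs along the edge; its z axis is vertical (the slope is given by the panel's axes)
- amber_bottle: bystander: amber glass bottle, 48 mm across, 105 mm tall; origin under its middle
- white_bottle: bystander: white plastic bottle, 68 mm across, 170 mm tall; origin under its middle
- brush: bystander: brush 170 mm long lying on the table; origin under its middle
- wax_tin: bystander: round aluminium tin, 68 mm across, 26 mm tall; origin under its middle
- brush_jar: bystander: white jar 72 mm across, 100 mm tall, with brushes standing in it to 260 mm; origin under its middle
- pumice: bystander: grey block 75 x 50 x 30 mm; origin under its middle
- moulding: bystander: piece of gilded moulding 50 x 140 mm, 25 mm tall; origin under its middle
Things that resemble listed ones, but are neither listed nor needed, are in the scene too. What is shaped like the clamp but green or yellow is not meant.

How it is judged:
By the outcome, as a careful person would: the job done as asked, in the order asked, and still so for the second after the job is handed in, with the robot touching nothing.
It also fails if it takes over 38 s, if anything falls off the work surface, if the arm or the gripper's body presses on something with over 40 N, if the wrist force passes 120 N, or if a joint passes its speed limit or range.

## Working session

There is one attempt and no reset: what is moved stays moved. The work goes in short steps, Python scripts to look and compute and a shell command to move; the robot and the scene stay as the last step left them, time stands still between calls to the robot, and variables do not carry over. Pictures are saved under pics/ and viewed, at most 10 in all, crops included, and the job is handed in when it is done.

```bash
mkdir -p pics; python3 - <<'E'
from station import ctrl
import cv2,numpy as np
np.set_printoptions(precision=4,suppress=True)
o=ctrl.get_obs();print(o)
for c in("side","top"):
    cv2.imwrite(f"pics/{c}0.png",cv2.resize(ctrl.get_image(c),(800,600)))
    k=ctrl.calibration(c);print(c,k)
    for q in("clamp","throat","handles","small_clamp","rack","panel","insert"):
        print(q,[(np.round(d["position"],1).tolist(),round(d["score"],2)) for d in ctrl.landmark_of(c,q)][:5])
E
```

```text
{'t': 0.0, 'q': array([ 1.204 ,  0.0534,  1.6143, -0.    ,  1.476 , -0.119 ]), 'dq': array([-0.0008, -0.0003,  0.0022, -0.0009,  0.0001,  0.0009]), 'effort': array([  0.    , -39.3698, -37.0164,  -0.0002,   0.0072,   0.    ]), 'tool_pos': array([0.1531, 0.6053, 0.2301]), 'tool_rot': array([-0.3882, -3.117 ,  0.0031]), 'contact_force': array([-0.1779,  0.1448,  0.1722]), 'wrist_torque': array([ 0.0292, -0.0101,  0.0345]), 'grip_force': 0.0, 'opening': 0.08507065970251386}
side {'fx': 466.1743640160955, 'fy': 466.1743640160955, 'cx': 257.58116726847385, 'cy': 192.52900198427218, 'R': array([[ 0.9644, -0.2642, -0.0116],
       [-0.1798, -0.623 , -0.7613],
       [ 0.1939,  0.7363, -0.6483]]), 't': array([-0.5384,  0.1927,  1.2777])}
clamp [([239.2, 271.0], 0.95), ([300.8, 268.3], 0.63), ([338.9, 272.9], 0.61), ([252.5, 304.8], 0.56)]
throat [([253.9, 291.4], 0.94), ([342.3, 260.9], 0.94), ([301.0, 257.0], 0.73), ([237.2, 257.8], 0.69), ([313.4, 214.6], 0.59)]
handles [([344.2, 240.0], 0.97), ([256.8, 273.0], 0.83), ([304.2, 234.3], 0.71), ([236.3, 236.9], 0.66), ([333.3, 369.1], 0.46)]

[... 207 characters left out ...]
 'fy': 379.7463341938668, 'cx': 258.42075761157764, 'cy': 193.79777809174985, 'R': array([[-0.0216, -0.9997, -0.0083],
       [-0.9893,  0.0226, -0.1439],
       [ 0.1441,  0.0051, -0.9896]]), 't': array([-0.0096,  0.5648,  1.3655])}
clamp [([325.7, 220.3], 0.68), ([295.8, 219.7], 0.62), ([315.3, 154.5], 0.61), ([328.1, 182.5], 0.48)]
throat [([319.6, 154.1], 0.62), ([294.9, 218.9], 0.6), ([328.9, 216.1], 0.54), ([327.8, 179.6], 0.52), ([360.5, 226.5], 0.48)]
handles [([297.3, 221.6], 0.63), ([332.9, 213.9], 0.55), ([336.1, 176.5], 0.52), ([319.3, 144.1], 0.43)]
small_clamp [([299.5, 187.1], 0.68), ([252.3, 240.7], 0.53)]
rack [([310.8, 186.9], 0.67)]
panel []
insert [([206.5, 176.1], 0.65)]
```

View pics/side0.png

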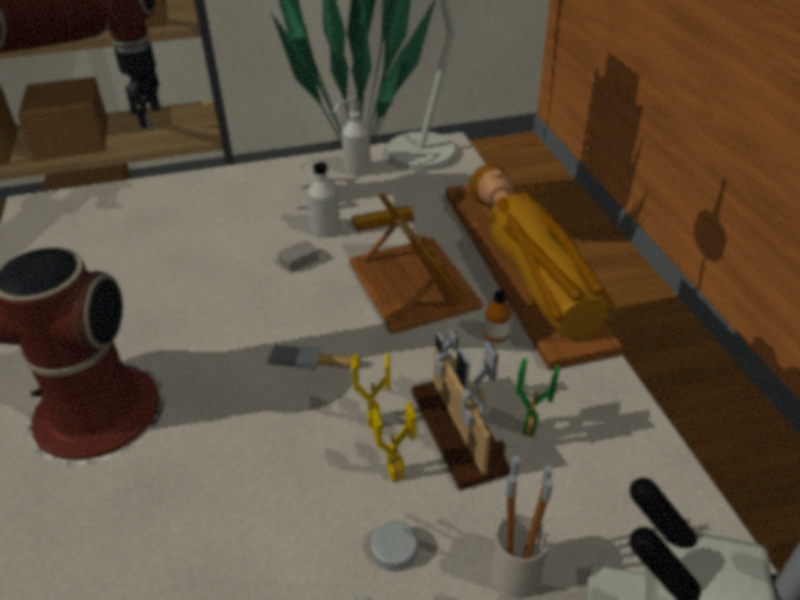

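View pics/top0.png

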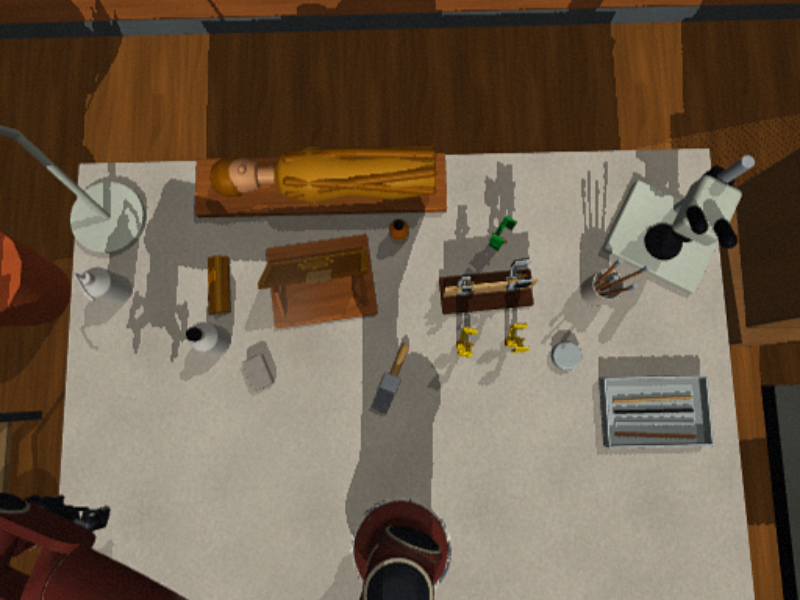

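The side view shows the rack around (460,430), the easel and panel around (415,260), and yellow and green decoys beside the rack. The top view shows the rack at (487,290) with clamps at (465,285) and (518,272), and the panel at (317,270) with the insert near (318,275).

```bash
cat >h.py <<'E'
from station import ctrl
import cv2,numpy as np
from scipy.optimize import least_squares
np.set_printoptions(precision=4,suppress=True)
K={c:ctrl.calibration(c) for c in("side","top")}
def proj(c,X):
    k=K[c];p=np.asarray(X)@np.array(k["R"]).T+k["t"]
    return np.stack([k["fx"]*p[...,0]/p[...,2]+k["cx"],k["fy"]*p[...,1]/p[...,2]+k["cy"]],-1)
def tri(s,t):
    r=least_squares(lambda X:np.r_[proj("side",X)-s,proj("top",X)-t],[.6,0,.1]);return r.x,np.abs(r.fun).max()
def onz(c,uv,z):
    r=least_squares(lambda P:proj(c,np.r_[P,z])-uv,[.6,0]);return np.r_[r.x,z]
def crop(im,x,y,w,h,W,H): return cv2.resize(im[y:y+h,x:x+w],(W,H),interpolation=cv2.INTER_CUBIC)
E
python3 - <<'E'
from h import *
s=ctrl.get_image("side");t=ctrl.get_image("top")
a=crop(s,260,200,80,60,400,300) 
A=crop(s,255,200,80,110,400,550);B=crop(t,275,155,80,55,400,275);C=crop(t,160,143,80,55,400,275)
im=np.hstack([A,np.vstack([B,C])]);cv2.imwrite("pics/c1.png",cv2.convertScaleAbs(im,alpha=1.6))
A=crop(s,215,120,100,75,800,600);cv2.imwrite("pics/c2.png",cv2.convertScaleAbs(A,alpha=1.6))
E
```

```text
(no output)
```

View pics/c1.png

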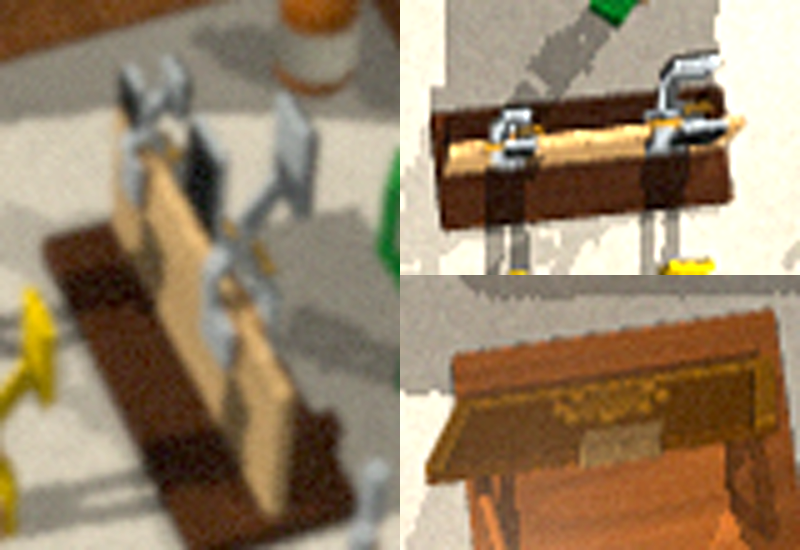

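View pics/c2.png

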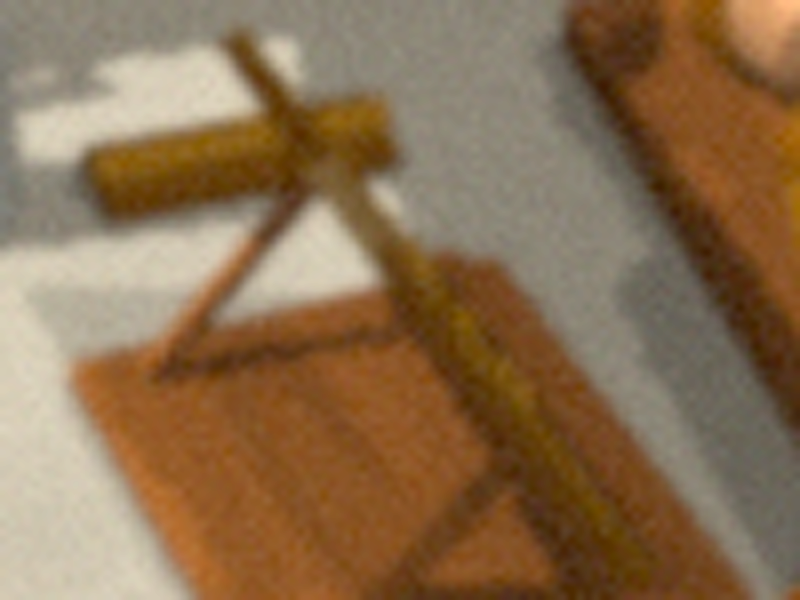

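c1 shows the large grey clamp at the near (−y) end of the strip: side handles about (304,234), jaws about (300,262). The small clamp is at the far end, and the insert is pale at top-camera pixel (204,180). c2 shows the panel nearly edge-on, with the pale insert around side pixel (258,146).

```bash
python3 - <<'E'
from h import *
for n,s,t in(("tip",(300.8,268.3),(328.1,182.5)),("throat",(301,257),(327.8,179.6)),("handles",(304.2,234.3),(336.1,176.5)),("insert",(257.8,148.3),(206.5,176.1)),("insert_m",(259,145.6),(204,180)),("panel/ins",(258.7,147.2),(204,179.5))): print(n,*tri(s,t))
# top-view edges with known heights
def T(px,py,x0,y0,cx,cy): return ((px-cx)/5+x0,(py-cy)/5+y0)
for n,p in dict(sL=(447,150),sR=(742,122)).items(): print(n,onz("top",T(*p,275,155,400,0),.11))
for n,p in dict(pL=(429,480),pR=(776,433)).items(): print(n,onz("top",T(*p,160,143,400,275),.16))
for n,p in dict(iL=(581,468),iR=(660,456)).items(): print(n,onz("top",T(*p,160,143,400,275),.165))
# foot corners top, z=.02
for p in((432,115),(719,82),(731,205),(443,228)): print("foot",onz("top",T(*p,275,155,400,0),.02))
for p in((275+45/5,)*0,): pass
for p in((43,243),(290,515)): pass
print("side strip near end", onz("side",(255+285/5,200+375/5),.11), "far",onz("side",(255+122/5,200+115/5),.11))
E
```

```text
tip [ 0.593  -0.2723  0.0942] 0.34271866207663493
throat [ 0.5953 -0.2653  0.1272] 0.2936770401713886
handles [ 0.5924 -0.2773  0.2164] 0.7493245517221112
insert [0.607  0.1537 0.1602] 1.479449057683695
insert_m [0.604  0.1604 0.164 ] 1.703329744819058
panel/ins [0.6049 0.1616 0.1575] 1.1150205230961205
sL [ 0.5836 -0.1148  0.11  ]
sR [ 0.5989 -0.3237  0.11  ]
pL [0.588  0.2919 0.16  ]
pR [0.6151 0.0551 0.16  ]
iL [0.593  0.1874 0.165 ]
iR [0.6    0.1337 0.165 ]
foot [ 0.6258 -0.1102  0.02  ]
foot [ 0.6461 -0.328   0.02  ]
foot [ 0.552  -0.3321  0.02  ]
foot [ 0.5396 -0.1158  0.02  ]
side strip near end [ 0.6069 -0.3112  0.11  ] far [ 0.5855 -0.1231  0.11  ]
```

```bash
cat >>h.py <<'E'
from scipy.spatial.transform import Rotation as Ro
def toolR(yaw,tilt,pitch_about_y=True):
    # tool y = clamp x axis, tool z = -clamp z ; yaw about world z, tilt = lean of clamp z towards robot
    n=np.array([np.cos(yaw),np.sin(yaw),0]);z=np.array([0,0,1.])
    cz=np.cos(tilt)*z-np.sin(tilt)*n; cx=np.cos(tilt)*n+np.sin(tilt)*z
    return np.c_[np.cross(cx,-cz),cx,-cz],cz
def go(P,R):
    o=ctrl.get_obs();R0=Ro.from_rotvec(o["tool_rot"])
    print("shift cm",(R0.inv().apply(np.asarray(P)-o["tool_pos"])*100).round(2),"turn",(R0.inv()*Ro.from_matrix(R)).as_rotvec().round(3),"t",o["t"],"q",o["q"].round(2),"F",o["contact_force"].round(1),"open",round(o["opening"],4),"grip",o["grip_force"])
E
python3 - <<'E'
from h import *
print("yellow",tri((256.8,273),(332.9,213.9)),tri((236.3,236.9),(297.3,221.6)))
go([.595,-.275,.40],toolR(.075,0)[0]); go([.153,.605,.40],toolR(.075,0)[0])
E
```

```text
yellow (array([ 0.4799, -0.2789,  0.1212]), np.float64(0.9453718327720253)) (array([ 0.4586, -0.1549,  0.1243]), np.float64(1.7476536079642244))
shift cm [-64.43 -74.57 -16.87] turn [ 0.    -0.     1.248] t 0.9 q [ 1.2   0.05  1.61 -0.    1.48 -0.12] F [ 0.2 -0.   0.4] open 0.0853 grip 0.0
shift cm [  0.01  -0.09 -16.87] turn [ 0.    -0.     1.248] t 0.9 q [ 1.2   0.05  1.61 -0.    1.48 -0.12] F [ 0.2 -0.   0.4] open 0.0853 grip 0.0
```

```bash
python3 -m handwheel '[[[0,0,-6],[0,0,0.15]],[[0,0,-12],[0,0,0.3]],[[-7,-8,-17],[0,0,0.45]],[[-64.4,-74.6,-17],[0,0,1.248]],[[-64.4,-74.6,-17],[0,0,1.248]]]' -1 30; python3 -c "
from h import *
go([.595,-.275,.40],toolR(.075,0)[0])"
```

```text
t: 1.52
tool_pos: [0.2354, 0.4423, 0.3819]
tool_rot: [1.612, 2.696, 0.003]
contact_force: [1.5, -0.3, -0.6]
opening: 0.0854
grip_force: 0.0
shift cm [-80.21  -2.25  -1.85] turn [ 0.002 -0.001  0.418] t 1.525 q [ 0.93 -0.29  1.68 -0.    1.75  0.44] F [ 1.5 -0.3 -0.6] open 0.0854 grip 0.0
```

```bash
python3 -m handwheel '[[[-80,-2,-1],[0,0,0.4]],[[-80,-2,-1],[0,0,0.4]],[[-80,-2,-1],[0,0,0.4]],[[-80,-2,-1],[0,0,0.4]],[[-80,-2,-1],[0,0,0.4]]]' ; python3 -c "
from h import *
go([.595,-.275,.36],toolR(.075,0)[0])"
```

```text
t: 2.15
tool_pos: [0.3776, 0.1637, 0.3853]
tool_rot: [2.109, 2.327, 0.002]
contact_force: [1.3, -0.0, -0.8]
opening: 0.0857
grip_force: 0.0
shift cm [-45.79  17.32   2.55] turn [ 0.002 -0.     0.023] t 2.15 q [ 0.23 -0.52  1.84  0.    1.82  0.13] F [ 1.3 -0.  -0.8] open 0.0857 grip 0.0
```

```bash
python3 -c "
from h import *
go([.595,-.275,.36],toolR(.075,0)[0])"
```

```text
shift cm [-45.79  17.32   2.55] turn [ 0.002 -0.     0.023] t 2.15 q [ 0.23 -0.52  1.84  0.    1.82  0.13] F [ 1.3 -0.  -0.8] open 0.0857 grip 0.0
```

```bash
python3 -m handwheel '[[[-45.5,17,2],[0,0,0.015]],[[-45.5,17,2],[0,0,0.015]],[[-45.5,17,2],[0,0,0.015]],[[-45.5,17,2],[0,0,0.015]],[[-45.5,17,2],[0,0,0.015]]]'; python3 -c "
from h import *
go([.595,-.275,.36],toolR(.075,0)[0])"
```

```text
t: 2.78
tool_pos: [0.5152, -0.117, 0.3723]
tool_rot: [2.127, 2.311, 0.001]
contact_force: [0.5, 0.1, 0.7]
opening: 0.0854
grip_force: 0.0
shift cm [-16.41   6.65   1.24] turn [0.001 0.    0.007] t 2.775 q [-0.36 -0.22  1.64  0.    1.72 -0.45] F [0.5 0.1 0.7] open 0.0854 grip 0.0
```

```bash
python3 -m handwheel '[[[-15.5,6,1],[0,0,0]],[[-15.5,6,1],[0,0,0]],[[-15.5,6,1],[0,0,0]],[[-15.5,6,1],[0,0,0]],[[-15.5,6,1],[0,0,0]]]'; python3 - <<'E'
from h import *
s=ctrl.get_image("side");t=ctrl.get_image("top")
go([.595,-.275,.26],toolR(.075,0)[0])
for c in K:
    for q in("handles","throat"): print(c,q,[(np.round(d["position"],1).tolist(),round(d["score"],2)) for d in ctrl.landmark_of(c,q)][:5])
A=crop(s,255,150,100,140,400,560);B=crop(t,275,135,100,70,400,280)
o=ctrl.get_obs();R=Ro.from_rotvec(o["tool_rot"]).as_matrix()
print("exp tcp px",proj("side",o["tool_pos"]),proj("top",o["tool_pos"]),"exp handle",proj("side",[.595,-.275,.208]))
cv2.imwrite("pics/c3.png",cv2.convertScaleAbs(np.hstack([A,np.vstack([B,B])]),alpha=1.6))
E
```

```text
t: 3.4
tool_pos: [0.5871, -0.2638, 0.3621]
tool_rot: [-2.127, -2.312, -0.0]
contact_force: [-0.9, -0.0, 0.0]
opening: 0.0854
grip_force: 0.0
shift cm [-1.24  0.68 10.29] turn [0.001 0.    0.009] t 3.5 q [-0.54  0.05  1.4   0.    1.69 -0.62] F [-0.2 -0.2 -0. ] open 0.0855 grip 0.0
side handles [([304.9, 231.4], 0.93), ([254.1, 274.6], 0.72), ([201.3, 230.6], 0.64), ([237.2, 237.7], 0.58), ([342.4, 240.9], 0.55)]
side throat [([301.2, 256.3], 0.97), ([240.8, 258.1], 0.89), ([251.5, 290.1], 0.68), ([341.6, 257.1], 0.62)]
top handles [([322.3, 143.9], 0.61), ([332.9, 176.9], 0.53), ([299.5, 220.0], 0.5)]
top throat [([327.6, 181.6], 0.61), ([297.6, 218.3], 0.58), ([318.4, 151.6], 0.49)]
exp tcp px [302.7693 180.4252] [341.3873 167.9026] exp handle [304.2425 236.1064]
```

View pics/c3.png

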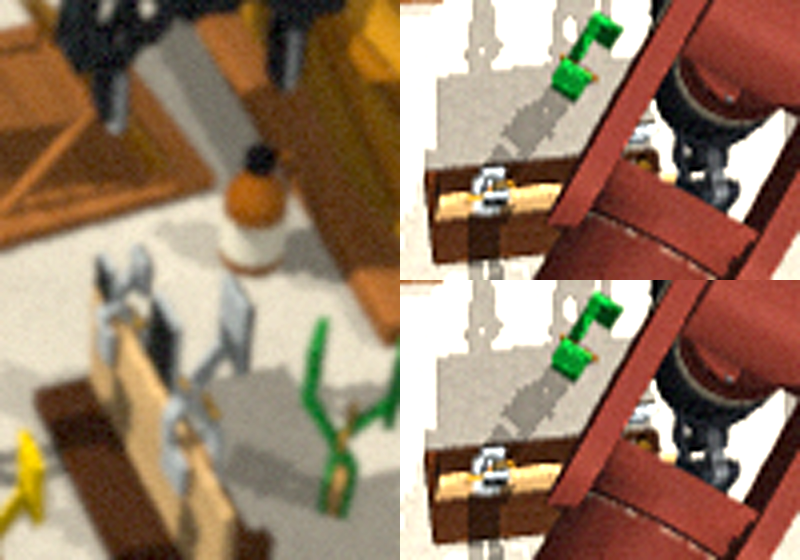

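c3 shows the open fingers straight above the large clamp: fingers at side (284,182) and (326,172), clamp handles at about (305,231). I'll descend.

```bash
python3 -m handwheel '[[[-0.9,0.7,4],[0,0,0]],[[-0.9,0.7,8],[0,0,0]],[[-0.9,0.7,10],[0,0,0]],[[-0.9,0.7,10],[0,0,0]]]'; python3 - <<'E'
from h import *
s=ctrl.get_image("side")
go([.595,-.273,.189],toolR(.075,0)[0])
for q in("handles","throat"): print(q,[(np.round(d["position"],1).tolist(),round(d["score"],2)) for d in ctrl.landmark_of("side",q)][:3])
cv2.imwrite("pics/c4.png",cv2.convertScaleAbs(crop(s,255,170,90,110,600,600*110//110),alpha=1.6))
E
```

```text
t: 4.2
tool_pos: [0.5943, -0.272, 0.2604]
tool_rot: [-2.125, -2.31, 0.001]
contact_force: [-0.3, -0.3, -0.6]
opening: 0.0856
grip_force: 0.0
shift cm [-0.05 -0.01  7.36] turn [0.    0.    0.008] t 4.25 q [-0.54  0.1   1.51 -0.    1.53 -0.63] F [ 0.1  0.2 -0.1] open 0.0857 grip 0.0
handles [([302.9, 231.8], 0.97), ([343.7, 239.2], 0.96), ([255.1, 272.3], 0.95)]
throat [([253.0, 292.2], 0.95), ([341.4, 258.2], 0.85), ([237.2, 257.0], 0.83)]
```

View pics/c4.png

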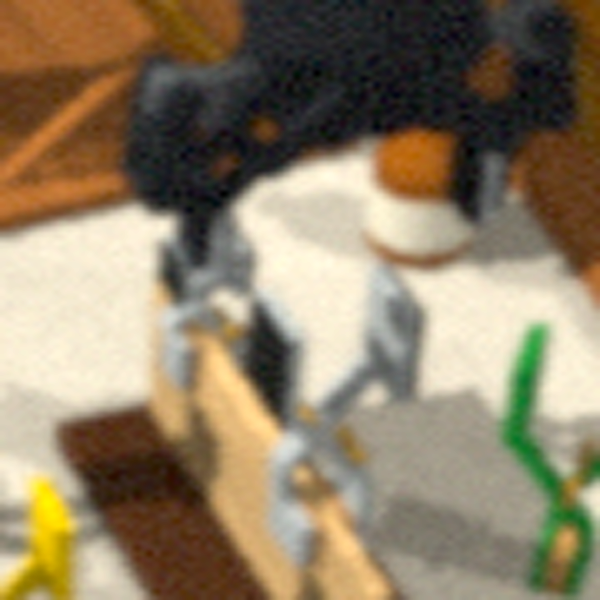

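c4 shows the fingers, at (205,245) and (490,200) in the crop, straddling the handles at (278,350) and (398,330), well centred. Next I'll go down and squeeze.

```bash
python3 -m handwheel '[[[0,-0.1,3],[0,0,0.008]],[[0,-0.1,6],[0,0,0.008]],[[0,-0.1,7.2],[0,0,0.008]],[[0,-0.1,7.2],[0,0,0.008]],[[0,-0.1,7.2],[0,0,0.008]]]' && python3 -m handwheel '[[[0,0,0],[0,0,0]],[[0,0,0],[0,0,0]],[[0,0,0],[0,0,0]],[[0,0,0],[0,0,0]],[[0,0,0],[0,0,0]]]' 1 35
```

```text
t: 4.97
tool_pos: [0.5949, -0.2733, 0.1923]
tool_rot: [2.134, 2.301, 0.001]
contact_force: [-0.1, 0.9, 0.7]
opening: 0.0852
grip_force: 0.0
t: 5.6
tool_pos: [0.5938, -0.2727, 0.1897]
tool_rot: [-2.136, -2.303, 0.0]
contact_force: [0.6, -0.4, -1.9]
opening: 0.0341
grip_force: 39.4
```

```bash
python3 -m handwheel '[[[0,0,-0.5],[0,0,0]],[[0,0,-2],[0,0,0]],[[0,0,-5],[0,0,0]],[[0,0,-9],[0,0,0]],[[0,0,-13],[0,0,0]]]' && python3 -m handwheel '[[[0,0,-5],[0,0,0]],[[0,0,-7],[0,0,0]],[[0,0,-7],[0,0,0]],[[0,0,-7],[0,0,0]]]'; python3 - <<'E'
from h import *
s=ctrl.get_image("side")
n,cz=toolR(.114,np.pi/6)
I=np.array([.6035,.160,.165]); 
P=I+cz*(.103+.06); print("pre",P,"final",I+cz*.063)
go(P,n)
cv2.imwrite("pics/c5.png",cv2.convertScaleAbs(crop(s,235,120,110,160,550,600),alpha=1.6))
E
```

```text
t: 6.22
tool_pos: [0.594, -0.2728, 0.3228]
tool_rot: [2.136, 2.302, 0.0]
contact_force: [0.7, 0.8, -0.6]
opening: 0.0345
grip_force: 39.4
t: 6.72
tool_pos: [0.5934, -0.2725, 0.3873]
tool_rot: [-2.134, -2.3, 0.001]
contact_force: [-0.4, 0.7, -1.7]
opening: 0.0346
grip_force: 39.4
pre [0.5225 0.1507 0.3062] final [0.5722 0.1564 0.2196]
shift cm [42.71 -3.86  8.2 ] turn [-0.528  0.007 -0.039] t 6.775 q [-0.54  0.08  1.33 -0.    1.74 -0.62] F [-0.1  0.4 -1.5] open 0.0346 grip 39.39062297344208
```

View pics/c5.png

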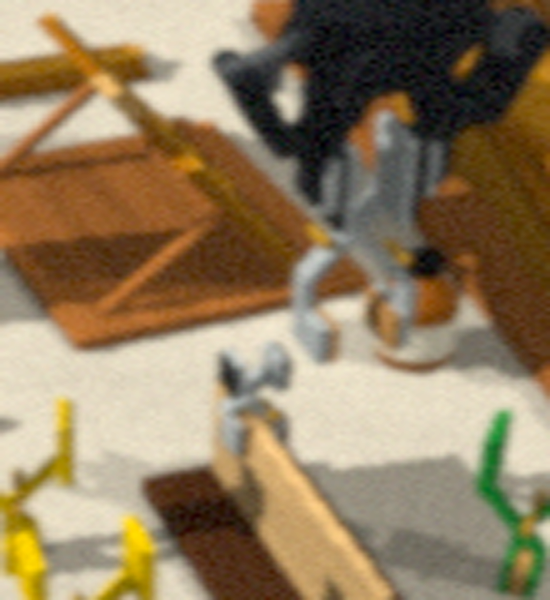

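c5 shows the clamp held squeezed with its jaws open at (315,330) and (395,320), clear of the strip; the small clamp is untouched. Now over to the insert, tilting on the way.

```bash
python3 -m handwheel '[[[5,-0.8,0],[-0.06,0,0]],[[11,-1.5,0],[-0.14,0,0]],[[17,-2,1],[-0.22,0,-0.01]],[[23,-3,2],[-0.3,0,-0.02]],[[29,-3.5,3.5],[-0.38,0,-0.02]]]' && python3 -c "
from h import *
n,cz=toolR(.114,np.pi/6)
go(np.array([.6035,.160,.165])+cz*.183,n)"
```

```text
t: 7.4
tool_pos: [0.5362, 0.0153, 0.3527]
tool_rot: [1.922, 2.113, 0.404]
contact_force: [0.2, 1.4, -1.2]
opening: 0.0343
grip_force: 39.4
shift cm [13.59 -2.08  2.27] turn [-0.143  0.011 -0.017] t 7.4 q [-0.16 -0.46  1.89  0.09  1.35 -0.26] F [ 0.2  1.4 -1.2] open 0.0343 grip 39.41297650337219
```

```bash
python3 -m handwheel '[[[6,-1,1],[-0.07,0.01,0]],[[11,-2,2],[-0.13,0.01,-0.017]],[[13.3,-2,2.1],[-0.14,0.01,-0.017]],[[13.3,-2,2.1],[-0.14,0.01,-0.017]],[[13.3,-2,2.1],[-0.14,0.01,-0.017]]]'; python3 - <<'E'
from h import *
s=ctrl.get_image("side");t=ctrl.get_image("top")
n,cz=toolR(.114,np.pi/6)
go(np.array([.6035,.160,.165])+cz*.163,n)
o=ctrl.get_obs();R=Ro.from_rotvec(o["tool_rot"]).as_matrix();print(o["tool_rot"],np.c_[n[:,1:]],R[:,1:])
tip=o["tool_pos"]+R[:,2]*.103; print("tip exp",tip,proj("side",tip),proj("top",tip))
I=[.6035,.160,.165];print("ins px",proj("side",I),proj("top",I))
for c in K:
    for q in("clamp","throat","insert","panel"): print(c,q,[(np.round(d["position"],1).tolist(),round(d["score"],2)) for d in ctrl.landmark_of(c,q)][:4])
A=crop(s,205,80,100,100,600,600);cv2.imwrite("pics/c6.png",cv2.convertScaleAbs(A,alpha=1.6))
B=crop(t,160,130,80,55,800,550);cv2.imwrite("pics/c6t.png",cv2.convertScaleAbs(B,alpha=1.6))
E
```

```text
t: 8.02
tool_pos: [0.5139, 0.1445, 0.3264]
tool_rot: [1.826, 2.049, 0.54]
contact_force: [0.0, 0.8, -1.3]
opening: 0.0346
grip_force: 39.4
shift cm [ 0.58 -0.27  2.27] turn [-0.005  0.003 -0.   ] t 8.125 q [ 0.14 -0.56  2.02 -0.02  1.16  0.03] F [ 0.9 -0.2 -1.7] open 0.0344 grip 39.42364454269409
[1.827  2.0465 0.541 ] [[ 0.8604  0.4968]
 [ 0.0985  0.0569]
 [ 0.5    -0.866 ]] [[ 0.8627  0.4931]
 [ 0.0987  0.0536]
 [ 0.496  -0.8683]]
tip exp [0.5651 0.1496 0.2378] [245.2079 128.9697] [204.1367 185.917 ]
ins px [257.3966 145.7314] [204.2643 178.3683]
side clamp [([239.3, 268.4], 0.9), ([252.0, 305.8], 0.87), ([242.2, 131.7], 0.82), ([339.2, 271.6], 0.76)]
side throat [([233.3, 121.9], 0.72), ([340.9, 262.0], 0.67), ([233.4, 258.3], 0.66), ([253.8, 291.5], 0.63)]
side insert [([259.4, 144.9], 0.39)]
side panel [([330.9, 368.9], 0.28)]
top clamp [([206.1, 189.3], 0.59), ([317.5, 153.8], 0.58), ([295.0, 219.7], 0.56), ([297.9, 189.3], 0.42)]
top throat [([329.9, 215.7], 0.68), ([201.4, 193.0], 0.57), ([296.4, 219.6], 0.52), ([319.6, 150.8], 0.42)]
top insert [([204.1, 176.2], 0.57)]
top panel [([197.1, 180.2], 0.83), ([253.9, 240.6], 0.25)]
```

View pics/c6.png

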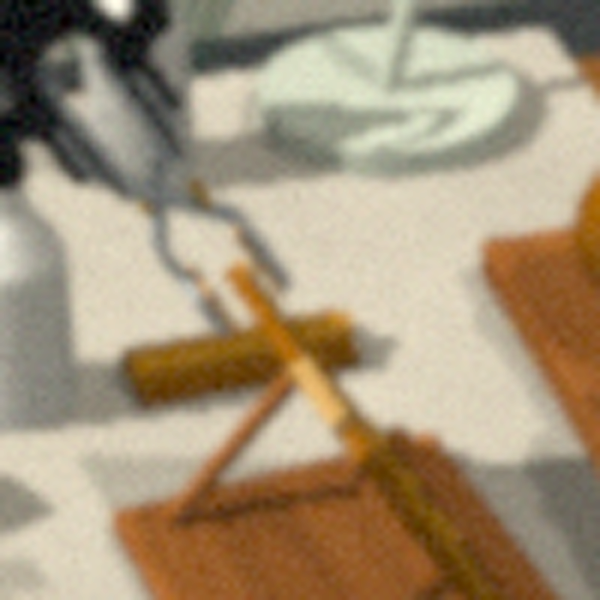

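c6 shows the open jaws lined up with the slope, tips at crop (225,325) and (280,285), and the insert's pale top edge around (318,395). I'll go closer and check laterally from the top.

```bash
python3 -m handwheel '[[[0.5,-0.2,2],[0,0,0]],[[0.6,-0.3,4.5],[0,0,0]],[[0.6,-0.3,5.9],[0,0,0]],[[0.6,-0.3,5.9],[0,0,0]],[[0.6,-0.3,5.9],[0,0,0]]]'; python3 - <<'E'
from h import *
s=ctrl.get_image("side");t=ctrl.get_image("top")
n,cz=toolR(.114,np.pi/6)
go(np.array([.6035,.160,.165])+cz*.063,n)
o=ctrl.get_obs();R=Ro.from_rotvec(o["tool_rot"]).as_matrix()
tip=o["tool_pos"]+R[:,2]*.103
for nm,X in(("tip",tip),("jaw-",tip-.012*R[:,1]),("jaw+",tip+.012*R[:,1]),("thr",tip-.048*R[:,2])): print(nm,X,proj("side",X),proj("top",X))
for c in K:
    for q in("clamp","throat","insert"): print(c,q,[(np.round(d["position"],1).tolist(),round(d["score"],2)) for d in ctrl.landmark_of(c,q)][:5])
A=crop(s,225,105,50,60,400,480);B=crop(t,180,150,50,60,400,480)
cv2.imwrite("pics/c7.png",cv2.convertScaleAbs(np.hstack([A,B]),alpha=1.6))
E
```

```text
t: 9.15
tool_pos: [0.5402, 0.154, 0.2761]
tool_rot: [1.824, 2.047, 0.544]
contact_force: [0.3, 0.7, -0.7]
opening: 0.0346
grip_force: 39.4
shift cm [-0.11 -0.07  6.54] turn [-0.001  0.002  0.001] t 9.25 q [ 0.16 -0.46  2.04 -0.03  1.04  0.05] F [ 0.2 -0.5 -0.8] open 0.0343 grip 39.427982568740845
tip [0.5913 0.1596 0.1873] [253.404  140.2694] [203.3769 180.7208]
jaw- [0.581  0.1584 0.1813] [250.1933 142.7088] [204.0079 184.0707]
jaw+ [0.6017 0.1608 0.1933] [256.6192 137.8265] [202.7414 177.3474]
thr [0.5676 0.157  0.2289] [245.4802 130.117 ] [202.2397 185.6816]
side clamp [([253.7, 308.3], 0.83), ([252.6, 142.9], 0.71), ([342.5, 273.8], 0.65), ([296.4, 278.9], 0.65), ([238.8, 269.5], 0.59)]
side throat [([337.1, 260.5], 0.82), ([243.1, 132.5], 0.57), ([237.8, 258.1], 0.56)]
side insert [([258.1, 146.9], 0.47)]
top clamp [([326.4, 218.9], 0.7), ([204.8, 186.1], 0.61), ([199.1, 200.3], 0.58), ([296.7, 219.2], 0.54), ([315.8, 155.4], 0.52)]
top throat [([296.3, 218.4], 0.66), ([202.0, 192.5], 0.64), ([165.4, 235.2], 0.62), ([327.2, 219.3], 0.53), ([317.2, 152.3], 0.47)]
top insert [([204.0, 177.9], 0.44)]
```

View pics/c7.png

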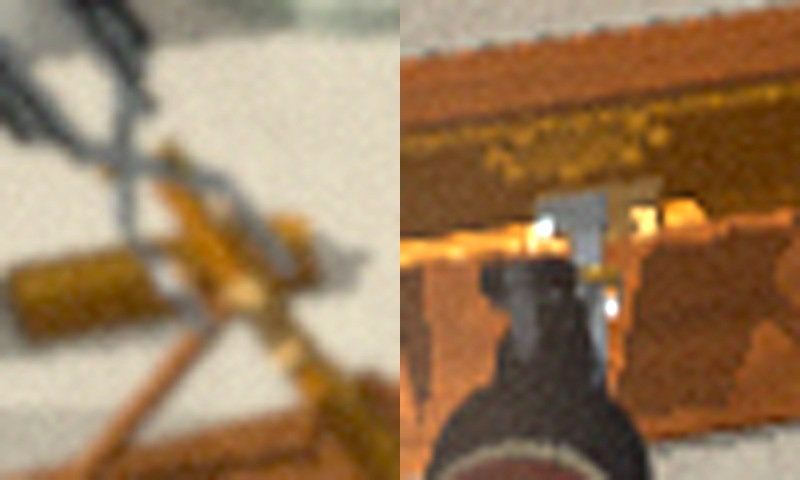

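c7 shows the insert top (crop about (258,322)) between the jaws in the side half. In the top half the jaw, spanning 540–605, sits about 3–4 mm to the +y side of the insert's middle, so I'll correct that and go down in steps.

```bash
python3 -m handwheel '[[[-0.4,0,0],[0,0,0]],[[-0.4,0,1],[0,0,0]],[[-0.4,0,2],[0,0,0]],[[-0.4,0,3],[0,0,0]],[[-0.4,0,3.5],[0,0,0]]]'; python3 -m handwheel '[[[0,0,0],[0,0,0]],[[0,0,0],[0,0,0]]]'; python3 -c "
from h import *
n,cz=toolR(.114,np.pi/6)
go(np.array([.6035,.157,.165])+cz*.063,n)"
```

```text
t: 10.18
tool_pos: [0.5576, 0.1519, 0.243]
tool_rot: [1.826, 2.049, 0.541]
contact_force: [0.5, -0.3, -1.8]
opening: 0.0343
grip_force: 39.4
t: 10.42
tool_pos: [0.5578, 0.152, 0.245]
tool_rot: [1.825, 2.047, 0.543]
contact_force: [0.1, -0.6, -0.2]
opening: 0.0345
grip_force: 39.4
shift cm [-0.02 -0.01  2.92] turn [-0.003  0.002  0.001] t 10.425 q [ 0.15 -0.4   2.05 -0.02  0.97  0.04] F [ 0.1 -0.6 -0.2] open 0.0345 grip 39.427873492240906
```

```bash
python3 -m handwheel '[[[0,0,0.8],[0,0,0]],[[0,0,1.6],[0,0,0]],[[0,0,2.2],[0,0,0]],[[0,0,2.2],[0,0,0]]]'; python3 - <<'E'
from h import *
s=ctrl.get_image("side");t=ctrl.get_image("top")
n,cz=toolR(.114,np.pi/6)
go(np.array([.6035,.157,.165])+cz*.063,n)
o=ctrl.get_obs();R=Ro.from_rotvec(o["tool_rot"]).as_matrix()
tip=o["tool_pos"]+R[:,2]*.103
for nm,X in(("jaw-",tip-.012*R[:,1]),("thr-",tip-.048*R[:,2]-.012*R[:,1])): print(nm,X,proj("side",X),proj("top",X))
for c in K:
    for q in("clamp","throat","insert"): print(c,q,[(np.round(d["position"],1).tolist(),round(d["score"],2)) for d in ctrl.landmark_of(c,q)][:5])
A=crop(s,220,100,60,75,400,500);B=crop(t,180,150,50,62,400,500)
cv2.imwrite("pics/c8.png",cv2.convertScaleAbs(np.hstack([A,B]),alpha=1.6))
E
```

```text
t: 10.92
tool_pos: [0.5683, 0.153, 0.2243]
tool_rot: [1.826, 2.049, 0.541]
contact_force: [0.2, -0.3, -1.3]
opening: 0.0343
grip_force: 39.4
shift cm [-0.01  0.03  0.69] turn [-0.004  0.002  0.001] t 11.025 q [ 0.14 -0.35  2.05 -0.02  0.93  0.04] F [ 0.2 -0.1 -0.6] open 0.0345 grip 39.428009390830994
jaw- [0.609  0.1576 0.13  ] [259.4807 155.3165] [206.4576 178.6413]
thr- [0.5853 0.1549 0.1717] [251.9562 145.7863] [205.4741 183.2679]
side clamp [([340.7, 270.8], 0.95), ([239.3, 270.5], 0.95), ([261.2, 157.0], 0.65), ([332.6, 366.5], 0.49)]
side throat [([236.5, 261.3], 0.9), ([254.7, 291.4], 0.73), ([340.8, 260.1], 0.65), ([256.0, 144.8], 0.61), ([201.6, 227.3], 0.58)]
side insert [([259.0, 147.6], 0.37), ([236.0, 126.9], 0.35)]
top clamp [([205.6, 177.4], 0.62), ([295.9, 217.3], 0.6), ([318.4, 155.1], 0.53), ([325.4, 218.3], 0.48), ([378.9, 186.4], 0.23)]
top throat [([316.1, 152.5], 0.67), ([294.2, 219.6], 0.62), ([137.7, 219.2], 0.5), ([327.4, 216.4], 0.43), ([204.5, 182.3], 0.42)]
top insert [([200.1, 178.3], 0.56), ([141.5, 184.3], 0.3)]
```

View pics/c8.png

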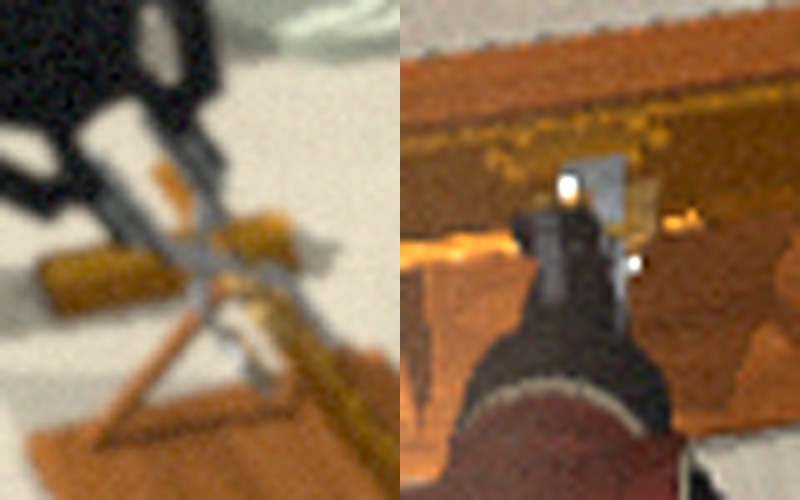

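c8 shows the jaws straddling the insert: side-view tips at about (260,380) and (345,340). In the top half the jaw at 565–628 is centred on the insert (536–660). I'll go 5 mm further, then release.

```bash
python3 -m handwheel '[[[0,0,0.3],[0,0,0]],[[0,0,0.5],[0,0,0]],[[0,0,0.5],[0,0,0]],[[0,0,0.5],[0,0,0]]]' && python3 -m handwheel '[[[0,0,0],[0,0,0]],[[0,0,0],[0,0,0]],[[0,0,0],[0,0,0]],[[0,0,0],[0,0,0]],[[0,0,0],[0,0,0]]]' -1
```

```text
t: 11.82
tool_pos: [0.571, 0.1534, 0.2211]
tool_rot: [1.825, 2.048, 0.542]
contact_force: [0.0, 0.3, -1.1]
opening: 0.0346
grip_force: 39.4
t: 12.45
tool_pos: [0.571, 0.1534, 0.2213]
tool_rot: [1.825, 2.047, 0.543]
contact_force: [0.2, 0.4, -0.1]
opening: 0.0858
grip_force: 0.0
```

```bash
python3 -m handwheel '[[[0,0,-2],[0,0,0]],[[0,0,-5],[0,0,0]],[[0,0,-10],[0,0,0]],[[0,0,-15],[0,0,0]],[[0,0,-15],[0,0,0]]]' && python3 -m handwheel '[[[0,0,-3],[0,0,0]],[[0,0,-3],[0,0,0]],[[0,0,-3],[0,0,0]]]'; python3 - <<'E'
from h import *
s=ctrl.get_image("side");t=ctrl.get_image("top")
n,cz=toolR(.114,np.pi/6);I=np.array([.6035,.158,.165])
tip=I-cz*.038-.006*n[:,1]
for nm,h in(("clamp",0),("throat",.048),("handles",.122)):
    X=tip+cz*h;print(nm,"exp",proj("side",X),proj("top",X))
    for c in K: 
        e=proj(c,X);print("  ",c,[(np.round(d["position"],1).tolist(),round(d["score"],2)) for d in ctrl.landmark_of(c,nm) if np.hypot(*(d["position"]-e))<25])
for c in K:print([(np.round(d["position"],1).tolist(),round(d["score"],2)) for d in ctrl.landmark_of(c,"small_clamp")])
o=ctrl.get_obs();print(o["contact_force"],o["tool_pos"],o["t"])
E
```

```text
t: 13.08
tool_pos: [0.4976, 0.1454, 0.3582]
tool_rot: [1.819, 2.041, 0.553]
contact_force: [-0.3, 0.4, -0.4]
opening: 0.0851
grip_force: 0.0
t: 13.45
tool_pos: [0.4822, 0.1435, 0.3756]
tool_rot: [1.826, 2.049, 0.541]
contact_force: [0.4, -0.6, 0.4]
opening: 0.0855
grip_force: 0.0
clamp exp [261.8801 154.7575] [205.9177 176.3984]
   side [([263.3, 151.6], 0.7)]
   top [([207.3, 175.6], 0.55)]
throat exp [254.3936 145.2916] [204.9517 180.9876]
   side [([256.5, 144.8], 0.76)]
   top [([203.6, 182.3], 0.8)]
handles exp [242.1199 129.7728] [203.3233 188.723 ]
   side [([242.3, 130.2], 0.75)]
   top [([201.9, 188.0], 0.56)]
[([283.8, 240.1], 0.56), ([266.8, 153.6], 0.27)]
[([138.0, 221.9], 0.73), ([255.9, 149.8], 0.7), ([300.2, 186.2], 0.43)]
[-0.6681  0.3004  0.7165] [0.4821 0.1435 0.3773] 13.95
```

The clamp shows where it was left and gripping, at the expected pixels in both views. The small clamp has not moved and the gripper is clear.

```bash
python3 -c "
from station import ctrl
print(ctrl.finish_job())"
```

```text
the job is handed in; nothing more can be done
None
```

The large clamp is off the rack and gripping the middle of the insert, about 38 mm down over it by my estimate; the gripper stayed off the panel, the small clamp has not moved, and the job was handed in at about 14 s.

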